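# Square up a mosaic panel and rub it smooth

### The job

Push the mosaic panel square and flush into the corner of the battens on the work board. Then take the rubbing block by its handle, set it square across the panel, centred on its width, at the open end (away from the short end batten), press until its sprung sole gives about half its travel, and rub slowly in one straight stroke along the panel to the batten end, keeping the pressure on and not lifting until you get there. Put the block gently back, upright, in the middle of its cork pad, with the panel still flush in the corner, and leave the tub, pot and glue bottle alone.

Things in the scene. Friction and masses are not known exactly. Their poses are not given: they have to be found in the camera images.
- board: fixed plywood work board, 260 (its x) x 300 (its y) x 12 mm; origin at the centre of its underside, z up. Two wooden battens 25 mm wide, standing 12 mm above the board's top, form an L: the long one along the far (+x) edge has its inner face at x = +105 mm, the short end one along the +y edge has its inner face at y = +125 mm
- fence_corner (a point): the inner corner of the battens, on the board's top face (board frame 105, 125, 12 mm), axes as the board's
- panel: loose mosaic panel on the board, slab 100 (its x) x 160 (its y) x 20 mm, 0.55 kg, purple-brown square tesserae on its flat top; origin at the centre of its underside, z up. Seated, its +x side and +y end lie against the battens, its centre is at board x = 55, y = 45 mm and its top stands 8 mm above the battens; the open end is its -y end
- panel_corner (a point): the panel's lower +x +y corner (panel frame 50, 80, 0 mm); at the fence corner when the panel is seated
- block: loose rubbing block, 0.28 kg, 94 mm high; origin at the centre of the unpressed sole's underside, z up. Steel sole 96 (x) x 64 (y) x 10 mm on springs below a wooden body 90 x 60 mm (24 to 42 mm up); upright rib handle on top, 80 mm along x, 20 mm thick in y, 42 to 94 mm up. Starts on the pad. For the stroke its x lies across the panel (along the panel's x, either way round)
- sole (a joint): how far the block's sole is pressed up into it: 0 free, 0.012 m fully home; the spring gives about 2 N at first and 10 N fully pressed
- pad: fixed cork pad 150 (its x) x 120 (its y) x 8 mm on the table, on either side of the board, the block's parking place; origin at the centre of its underside
- tub: bystander: loose clear round tub of tesserae, 104 mm across, 48 mm high, on the other side of the board from the pad; origin at the centre of its underside
- pot: bystander: terracotta flower pot, 116 mm across, 90 mm high; origin at the centre of its underside
- glue: bystander: white glue bottle with a yellow cap, 52 mm across, 130 mm high; origin at the centre of its underside
There are look-alikes about, which are no part of the job. Leave any turquoise or yellow look-alike of the block alone.

How it is judged (in metres and radians):
On the way, in this order (a step that is already met when the one before it is completed fails the run):
1. the panel lies flat, square and flush in the corner of the battens (corner within 3 mm, square within 1.4 degrees) (x of panel_corner in the frame of fence_corner between -0.003 and 0.003 m and y of panel_corner in the frame of fence_corner between -0.003 and 0.003 m and angle between the x axis of panel and the x axis of board, either way round below 0.025 rad and angle between panel's own z axis and vertical below 0.05 rad), for 0.2 s.
2. the held block stands across the panel at its open end (its centre 28 to 70 mm from the panel's middle), pressed on it with 4.5 to 16 N (contact force between block and panel between 4.5 and 16 N and x of block in the frame of panel between -0.02 and 0.02 m and angle between the x axis of block and the x axis of panel, either way round below 0.26 rad and angle between block's own z axis and vertical below 0.12 rad and contact force between the fingers and block above 1 N and y of block in the frame of panel between -0.07 and -0.028 m), for 0.2 s.
3. still pressed with 4.5 to 16 N, the held block passes over the middle of the panel, without a break for 0.3 s (contact force between block and panel between 4.5 and 16 N and x of block in the frame of panel between -0.02 and 0.02 m and angle between the x axis of block and the x axis of panel, either way round below 0.26 rad and angle between block's own z axis and vertical below 0.12 rad and contact force between the fingers and block above 1 N and y of block in the frame of panel between -0.028 and 0.028 m), for 0.3 s.
4. still pressed with 4.5 to 16 N, the held block comes to the batten end (its centre 30 to 75 mm from the panel's middle) (contact force between block and panel between 4.5 and 16 N and x of block in the frame of panel between -0.02 and 0.02 m and angle between the x axis of block and the x axis of panel, either way round below 0.26 rad and angle between block's own z axis and vertical below 0.12 rad and contact force between the fingers and block above 1 N and y of block in the frame of panel between 0.03 and 0.075 m), for 0.15 s.
At the end, for the whole second after the job is handed in: The panel is flat, square (1.4 degrees) and flush (its corner within 3 mm) in the corner of the battens; the block stands upright and at rest on the cork pad, its centre within 25 mm of the pad's (all of step 1 and horizontal distance between block and pad below 0.025 m and angle between block's own z axis and vertical below 0.1 rad and z of block in the frame of pad between -0.005 and 0.012 m and contact force between block and pad above 0.5 N and linear speed of each of block, panel below 0.02 m/s); the robot touches nothing.
It fails at once if the block is lifted off, or set down, over the middle of the panel (over its middle 50 mm, with the sole 6 to 25 mm above it) (x of block in the frame of panel between -0.04 and 0.04 m and y of block in the frame of panel between -0.025 and 0.025 m and z of block in the frame of panel between 0.026 and 0.045 m).
It fails at once if the block is pressed on the panel with more than 25 N (contact force between block and panel above 25 N).
It fails at once if the block is dropped or thrown (moves faster than 0.4 m/s outside the fingers) (contact force between the fingers and block below 0.1 N and linear speed of block above 0.4 m/s).
It fails at once if the tub, pot or glue bottle is moved more than 20 mm (distance of any of tub, pot, glue from where it was at the start of the episode above 0.02 m).
It also fails if it takes over 70 s, if anything falls off the work surface, if the arm or the gripper's body presses on something with over 40 N, if the wrist force passes 120 N, or if a joint passes its speed limit or range.

### The arm

A 6-joint arm with a two-finger parallel gripper is mounted at the origin on the work surface. World frame = base frame: x ahead of the robot, y to its left, z up, the work surface at z = 0. Lengths are in mm, angles in degrees, forces in N, time in s.
With the tool pointing down it reaches from about 225 to 875 mm from the base axis. Payload 3.4 kg.
Tool frame: the origin (TCP) lies where the fingers leave the gripper's body, on its centre line; the fingertips stand 73 mm ahead of it and the grasp point (between the pads) lies 54 mm ahead of it; z points along the fingers, y is the direction in which the jaws open and shut (so a half turn about z gives the same grasp; the last joint's range is limited). The gripper opens to 85 mm and grips with 20 to 120 N. Pads are 22 mm wide; open, the fingers measure 114 mm over their backs; the gripper's body (76 mm by 85 mm) begins 54 mm behind the grasp point. The pads swing forward as they close: fully open they stand 13 mm farther back than shut.
Start: joints at [-78.094, 15.808, 86.224, -0, 77.962, -6.933], TCP at [185.67, -544.226, 303.928] pointing down, gripper open.
Joint ranges: [-165.64, 165.64], [-43.16, 119.46], [12.63, 154.43], [-67.54, 247.53], [6.08, 155.33], [-154.97, 154.97]. Speed limits (degrees/s): [147.25, 147.25, 180, 180, 180, 180].

### API

Orientations are given as a 3x3 rotation matrix whose columns are the frame's x, y, z axes.
In Python, from cell import r gives the robot as it stands. The module is installed in compiled form; this text tells all that it offers.
- The arm moves only by the tool play_rows, never from a script. Its argument "increments" is a list of rows, each a list of 3 entries, a list of its own where there are three numbers: the closure, from -1 (fully open) to 1 (shut), then the shift along the tool's x, y, z scaled (see below), then the turn about the tool's z scaled (see below). A call has 1 to 12 rows; each row is the pose to reach, as a shift and turn from the pose measured when the call began, along the tool's axes at that moment; what a row does not reach only later rows make up. The controller multiplies each number of a shift by 100 mm and each number of a turn by pi/2 rad. A row lasts 1/12 s, in which the tool goes at most 41.7 mm and 7.16 degrees, less where a joint would pass 70% of its speed; a pose out of reach is approached as far as the arm can. A call with a number of a shift or a turn outside -1 to 1 is refused whole. A call with a gripper value outside its range is refused whole. The fingers move at their own pace and stop on an object; "squeeze" is the grip in N (left out, the last holds). Time passes only in rows, so rows that repeat a pose let the fingers close. It gives the time, the measured TCP pose, the force and the opening at its end, in the units of the state.
- r.observe(): the state, without advancing time (a new reading comes with each control period).
- r.read_camera(name): name is "scene" or "top" or "wrist"; returns a dict with "image" (384x512x3 uint8, red, green, blue), "mtx" (3x3 intrinsics, pixels), "R" (3x3) and "t" (3): a world point X has camera coordinates R X + t; the wrist camera has in their place "hand_eye" (4x4, takes a point from camera to tool coordinates, whose origin is the TCP and whose axes are the flange's). Camera axes: x right, y down, z forward; pixel columns grow to the right and rows downward; lengths in mm; the calibration is good to about 2 mm. The wrist camera is an equidistant fisheye: a pixel r from the principal point sees the ray r / f radians off the axis. A picture is of the moment at which its call begins: read the wrist's pose just before it. There is no depth.
- r.close_job(): hands the job in, once; it reports no verdict.
The state is a dict: "time_s": time; "joint_positions": joint angles; "joint_velocities": joint speeds; "joint_torque": joint torques, N m; "position": TCP position; "tool_rot": TCP orientation; "contact_force": force on the tool from outside, world axes, zero at the start; "moment": the same for the moment, N m; "grip_width": opening from 0.0 (shut) to 1.0 (fully open).
Only numpy, scipy, OpenCV 4.12 (cv2) and the standard library are available. Lean on these libraries where they do the work, as an engineer would, in place of code of your own. Each camera call takes 0.05 s, during which the arm holds its last target. There are 200 camera calls.

## Working session

There is one attempt and no reset: what is moved stays moved. The work goes in short steps, Python scripts to look and compute and a tool call to move; the robot and the scene stay as the last step left them, time stands still between calls to the robot, and variables do not carry over. Pictures are saved under pics/ and viewed, about 8 in all and at most 12, crops included, and the job is handed in when it is done.

Besides the shell and the picture viewer there is one more tool, called after ">>>" as name(argument=value, ...) on one line, values as JSON. play_rows: Moves the arm, as the interface text tells. Its arguments: {"type":"object","properties":{"increments":{"type":"array"},"squeeze":{"type":"number"}},"required":["increments"]}

```bash
mkdir -p pics
cat > h.py <<'E'
import numpy as np, cv2
from cell import r
def grab(name,fn,crop=None,scale=1):
    s=r.observe(); c=r.read_camera(name)
    np.savez(fn.replace('.png','.npz'),pos=s['position'],rot=s['tool_rot'],**c)
    save(c['image'],fn,crop,scale); return c
def save(im,fn,crop=None,scale=1):
    im=im[:,:,::-1]
    if crop: x0,y0,x1,y1=crop; im=im[y0:y1,x0:x1]
    cv2.imwrite(fn,cv2.resize(im,None,fx=scale,fy=scale,interpolation=cv2.INTER_CUBIC))
def ray(c,uv):
    K=np.array(c['mtx']);d=np.linalg.inv(K)@[uv[0],uv[1],1]
    if 'hand_eye' in c:
        th=np.hypot(d[0],d[1]);s=np.sin(th)/th if th>1e-9 else 1
        d=np.array([d[0]*s,d[1]*s,np.cos(th)]);H=np.array(c['hand_eye']);R=np.array(c['rot'])
        return R@H[:3,3]+np.array(c['pos']),R@H[:3,:3]@d
    R=np.array(c['R']);return -R.T@np.array(c['t']).ravel(),R.T@d
def at(c,uv,z):
    o,d=ray(c,uv);return o+d*(z-o[2])/d[2]
E
python3 - <<'E'
from h import *
a=grab('top','pics/top1.png');b=grab('scene','pics/scene1.png')
im=np.hstack([a['image'],b['image']])
save(a['image'],'pics/top1.png',None,1.56)
save(b['image'],'pics/scene1.png',None,1.56)
for c in(a,b):print(ray(c,(256,192)))
print(r.observe())
E
```

```text
(array([ 342.3364643 ,  -37.49006921, 1151.6813033 ]), array([ 0.16133183,  0.01388983, -0.98719746]))
(array([1169.54927404,  205.43770607,  922.28020143]), array([-0.56328162, -0.22244554, -0.79577855]))
{'time_s': 0.1, 'joint_positions': array([-7.80930659e+01,  1.58458140e+01,  8.62872077e+01,  9.38731813e-04,
        7.79634590e+01, -6.93255952e+00]), 'joint_velocities': array([ 0.06636163, -0.11629548, -0.17074682,  0.05691778, -0.03367297,
       -0.08620491]), 'joint_torque': array([ 1.20373843e-03, -4.17699838e+01, -2.46406424e+01, -1.09215571e-04,
        5.80034248e-03, -6.92026191e-06]), 'position': array([ 185.60734666, -543.85288999,  303.11332775]), 'tool_rot': array([[ 9.46428043e-01,  3.22914615e-01, -3.31748882e-04],
       [ 3.22914711e-01, -9.46426629e-01,  1.65098116e-03],
       [ 2.19149971e-04, -1.66966147e-03, -9.99998582e-01]]), 'contact_force': array([ 0.07973057,  0.72015868, -0.58093547]), 'moment': array([-0.00094418, -0.01448463, -0.00556691]), 'grip_width': 1.0014721315447168}
```

View pics/top1.png

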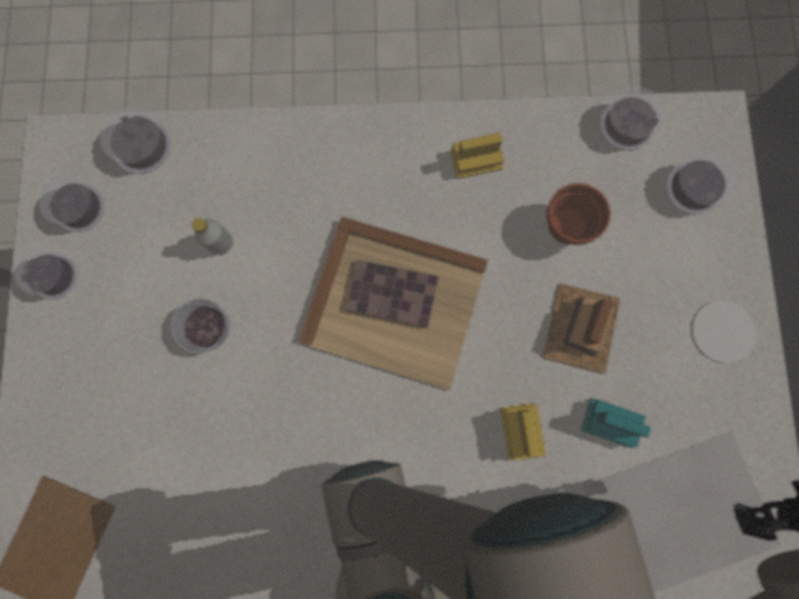

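View pics/scene1.png

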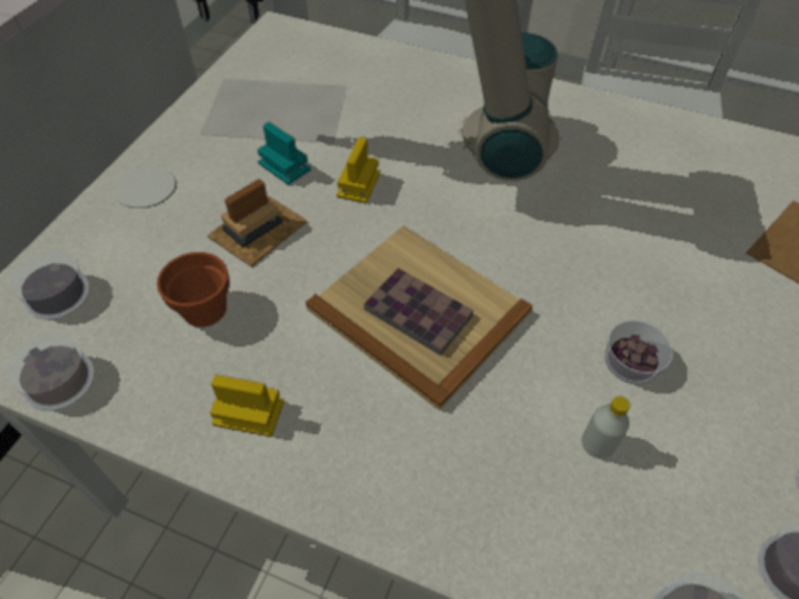

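Candidates for the block (top picture): the wooden one on the cork pad at (583,325), the yellow ones at (478,155) and (523,432), and the turquoise one at (615,423). The wooden one on the pad fits the description. The panel is at (392,293), with the batten corner at the upper left (342,222). I'll check both in a close crop.

Run:
```python
from h import *
c=np.load('pics/top1.npz');save(c['image'],'pics/c1.png',(185,130,405,250),3.6)
```

```text
(no output)
```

View pics/c1.png

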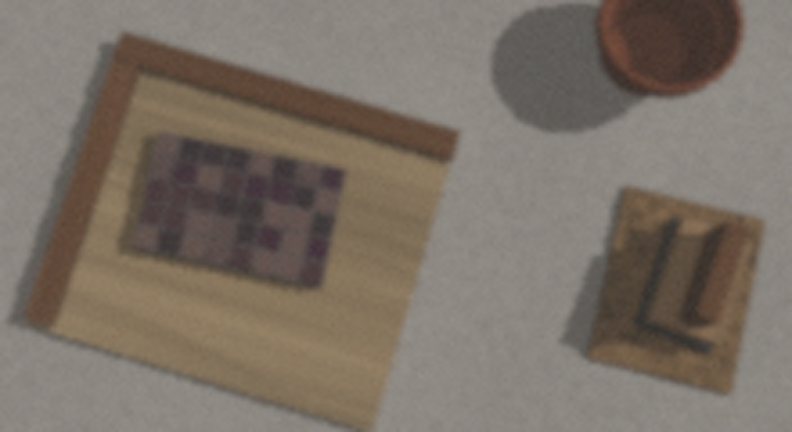

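Run:
```python
from h import *
c=np.load('pics/top1.npz')
P=lambda x,y,z:at(c,(185+(x+.5)/3.6-.5,130+(y+.5)/3.6-.5),z)[:2]
def L(n,pts,z):
    q=[P(*p,z) for p in pts];print(n,[x.round(0).tolist() for x in q])
    for i in range(len(q)):
        d=q[(i+1)%len(q)]-q[i];print('   len',np.hypot(*d).round(0),'ang',np.degrees(np.arctan2(d[1],d[0])).round(1))
    print('  mean',np.mean(q,axis=0).round(1));return q
L('batten',[(122,34),(458,132)],24)
L('batten2',[(122,34),(25,320)],24)
L('inner',[(141,71),(448,160)],24)
L('panel',[(152,133),(344,170),(322,290),(128,251)],32)
L('pad',[(625,187),(763,220),(733,392),(588,358)],8)
L('handle',[(727,220),(743,228),(711,326),(694,320)],102)
```

```text
batten [[694.0, 88.0], [600.0, -192.0]]
   len 296.0 ang -108.7
   len 296.0 ang 71.3
  mean [646.9 -51.7]
batten2 [[694.0, 88.0], [454.0, 170.0]]
   len 254.0 ang 161.2
   len 254.0 ang -18.8
  mean [573.9 129.3]
inner [[661.0, 73.0], [576.0, -182.0]]
   len 269.0 ang -108.5
   len 269.0 ang 71.5
  mean [618.5 -54.8]
panel [[605.0, 63.0], [569.0, -95.0], [470.0, -73.0], [507.0, 84.0]]
   len 162.0 ang -103.0
   len 101.0 ang 167.5
   len 162.0 ang 76.8
   len 101.0 ang -12.1
  mean [537.6  -5.1]
pad [[551.0, -331.0], [520.0, -443.0], [379.0, -405.0], [410.0, -290.0]]
   len 117.0 ang -105.7
   len 146.0 ang 164.9
   len 120.0 ang 75.0
   len 147.0 ang -16.3
  mean [ 464.8 -367.4]
handle [[506.0, -383.0], [499.0, -394.0], [425.0, -363.0], [430.0, -351.0]]
   len 13.0 ang -119.6
   len 80.0 ang 157.2
   len 13.0 ang 68.3
   len 82.0 ang -22.9
  mean [ 465.2 -372.7]
```

>>> play_rows(increments=[[-1,[0.22,-0.23,0],0],[-1,[0.44,-0.45,0],0],[-1,[0.66,-0.68,0],0],[-1,[0.87,-0.9,0],0],[-1,[0.87,-0.9,0],0]])

```text
time_s: 0.52
position: [240.1, -425.1, 302.9]
tool_rot: [[0.945, 0.326, 0.0], [0.326, -0.945, 0.007], [0.003, -0.007, -1.0]]
contact_force: [-0.3, 0.8, -0.6]
grip_width: 0.999
```

>>> play_rows(increments=[[-1,[0.22,-0.23,0],0],[-1,[0.44,-0.45,0],0],[-1,[0.66,-0.68,0],0],[-1,[0.87,-0.9,0],0],[-1,[0.87,-0.9,0],0]])

```text
time_s: 0.93
position: [293.8, -307.2, 303.5]
tool_rot: [[0.944, 0.329, 0.001], [0.329, -0.944, 0.011], [0.004, -0.01, -1.0]]
contact_force: [-1.2, -0.7, -1.2]
grip_width: 1.0
```

>>> play_rows(increments=[[-1,[0.22,-0.23,0],0],[-1,[0.44,-0.45,0],0],[-1,[0.66,-0.68,0],0],[-1,[0.87,-0.9,0],0],[-1,[0.87,-0.9,0],0]])

```text
time_s: 1.35
position: [347.4, -190.1, 304.7]
tool_rot: [[0.943, 0.333, 0.002], [0.333, -0.943, 0.014], [0.006, -0.013, -1.0]]
contact_force: [-0.8, -1.0, 0.3]
grip_width: 1.001
```

>>> play_rows(increments=[[-1,[0.22,-0.23,0],0],[-1,[0.44,-0.45,0],0],[-1,[0.66,-0.68,0],0],[-1,[0.87,-0.9,0],0],[-1,[0.87,-0.9,0],0]])

```text
time_s: 1.77
position: [401.1, -73.4, 306.5]
tool_rot: [[0.941, 0.337, 0.003], [0.337, -0.941, 0.017], [0.009, -0.015, -1.0]]
contact_force: [-0.7, 0.6, -0.4]
grip_width: 1.001
```

>>> play_rows(increments=[[-1,[0.22,-0.23,0],0.07],[-1,[0.44,-0.45,0],0.14],[-1,[0.66,-0.68,0],0.21],[-1,[0.87,-0.9,0],0.28],[-1,[0.87,-0.9,0],0.35],[-1,[0.87,-0.9,0],0.415],[-1,[0.87,-0.9,0],0.415],[-1,[0.87,-0.9,0],0.415]])

```text
time_s: 2.43
position: [453.0, 39.6, 308.3]
tool_rot: [[0.954, -0.301, 0.003], [-0.301, -0.954, 0.016], [-0.002, -0.016, -1.0]]
contact_force: [0.6, -0.5, -0.6]
grip_width: 1.001
```

Run:
```python
from h import *
c=grab('wrist','pics/w1.png',None,1.56)
s=r.observe();print(s['position'],s['tool_rot'],s['joint_positions'],s['contact_force'],s['time_s']);print(c['hand_eye'])
```

```text
[452.87498274  39.55284475 308.31728704] [[ 0.95344515 -0.30155317  0.00283226]
 [-0.30155902 -0.95331351  0.01598481]
 [-0.00212024 -0.01609473 -0.99986822]] [ -4.39171838   5.05368113  99.44079435   0.95646073  75.4157904
 102.92044571] [ 0.8699884   0.72132166 -0.13445386] 2.4833
[[ 2.07642321e-04 -9.48973519e-01 -3.15355698e-01  8.05633661e+01]
 [ 9.99999923e-01  3.01961319e-04 -2.50228523e-04 -1.05667141e+00]
 [ 3.32685464e-04 -3.15355622e-01  9.48973509e-01 -6.97333295e+01]
 [ 0.00000000e+00  0.00000000e+00  0.00000000e+00  1.00000000e+00]]
```

View pics/w1.png

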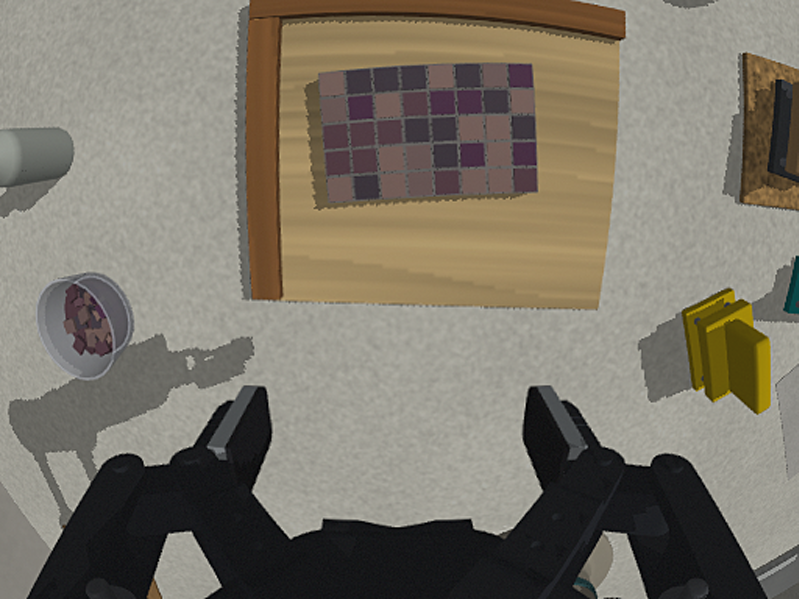

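```bash
cat >> h.py <<'E'
def pts(c,P,z,s=1.5625):
    return np.array([at(c,((x+.5)/s-.5,(y+.5)/s-.5),z)[:2] for x,y in P])
def ang(a,b): d=b-a;return np.degrees(np.arctan2(d[1],d[0])).round(2),np.hypot(*d).round(1)
E
python3 - <<'E'
from h import *
c=np.load('pics/w1.npz')
p=pts(c,[(319,72),(532,64),(537,191),(329,202)],32);print(p.round(1),p.mean(0))
for i in range(4):print(ang(p[i],p[(i+1)%4]))
b=pts(c,[(281,18),(283,299),(620,40)],24);print('b',b.round(1),ang(b[1],b[0]),ang(b[2],b[0]))
print(pts(c,[(598,308),(619,45)],12))
E
```

```text
[[608.   56.9]
 [569.3 -95.9]
 [474.6 -72.3]
 [511.9  80.7]] [540.95339555  -7.66295699]
(np.float64(-104.2), np.float64(157.7))
(np.float64(166.01), np.float64(97.6))
(np.float64(76.32), np.float64(157.5))
(np.float64(-13.9), np.float64(99.0))
b [[ 663.5   72.6]
 [ 449.   145.4]
 [ 576.4 -179.4]] (np.float64(-18.76), np.float64(226.5)) (np.float64(70.93), np.float64(266.6))
[[ 357.25869825 -109.83279608]
 [ 573.82358815 -183.59672049]]
```

>>> play_rows(increments=[[-1,[0.03,0.05,0.2],0.004],[-1,[0.06,0.1,0.4],0.008],[-1,[0.11,0.19,0.65],0.012],[-1,[0.11,0.19,0.9],0.014],[-1,[0.11,0.19,1.0],0.014],[-1,[0.11,0.19,1.0],0.014],[-1,[0.11,0.19,1.0],0.014]])

```text
time_s: 3.07
position: [457.9, 19.0, 207.8]
tool_rot: [[0.947, -0.322, 0.002], [-0.322, -0.947, 0.016], [-0.003, -0.016, -1.0]]
contact_force: [-0.0, 0.7, 0.4]
grip_width: 1.004
```

>>> play_rows(increments=[[-1,[0,0,0.25],0],[-1,[0,0,0.5],0],[-1,[0,0,0.75],0],[-1,[0,0,0.95],0],[-1,[0,0,1.0],0],[-1,[0,0,1.0],0],[-1,[0,0,1.0],0]])

```text
time_s: 3.65
position: [459.3, 20.3, 109.0]
tool_rot: [[0.947, -0.322, 0.004], [-0.322, -0.947, 0.016], [-0.001, -0.016, -1.0]]
contact_force: [0.2, -0.6, 1.2]
grip_width: 1.002
```

Run:
```python
from h import *
c=grab('wrist','pics/w2.png',None,1.56)
s=r.observe();print(s['position'],s['tool_rot'],s['contact_force'],s['time_s'])
```

```text
[459.49904469  20.33322771 109.33644115] [[ 9.46686147e-01 -3.22113258e-01  5.32807173e-03]
 [-3.22157318e-01 -9.46558715e-01  1.55325937e-02]
 [ 4.00783625e-05 -1.64209686e-02 -9.99865166e-01]] [ 0.06620752 -1.0499224   0.52600305] 3.7
```

View pics/w2.png

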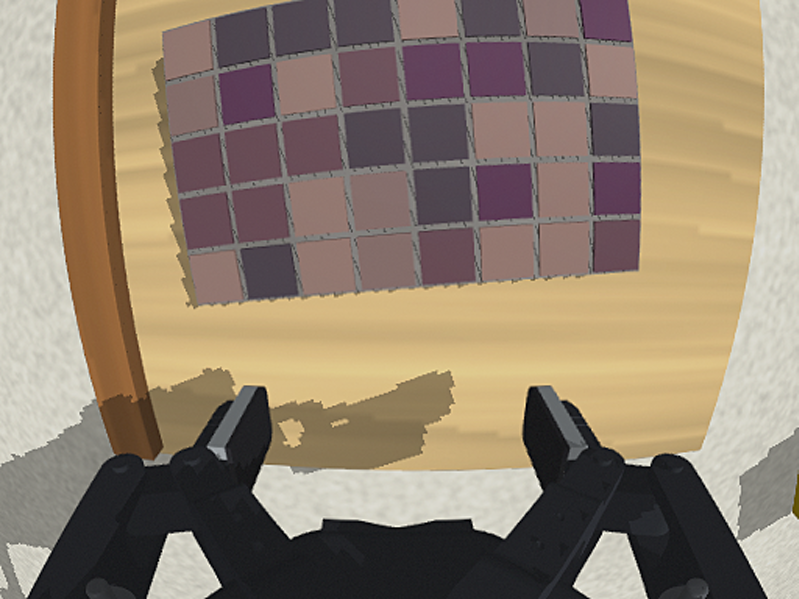

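Run:
```python
from h import *
c=np.load('pics/w2.npz')
for z in(30,40,45,50,55,60):
    p=pts(c,[(268,389),(525,389)],z);d=p-c['pos'][:2];print(z,ang(*p),(d@c['rot'][:2,:2]).round(1))
```

```text
30 (np.float64(-108.23), np.float64(96.4)) [[ -3.8 -51.2]
 [ -2.9  45.2]]
40 (np.float64(-108.23), np.float64(89.9)) [[  1.8 -47.7]
 [  2.7  42.2]]
45 (np.float64(-108.23), np.float64(86.7)) [[  4.7 -46. ]
 [  5.5  40.6]]
50 (np.float64(-108.23), np.float64(83.4)) [[  7.5 -44.3]
 [  8.3  39.1]]
55 (np.float64(-108.23), np.float64(80.2)) [[ 10.4 -42.6]
 [ 11.1  37.6]]
60 (np.float64(-108.23), np.float64(76.9)) [[ 13.2 -40.8]
 [ 13.9  36.1]]
```

>>> play_rows(increments=[[-1,[0,0,0.08],0],[-1,[0,0,0.16],0],[-1,[0,0,0.24],0],[-1,[0,0,0.29],0],[-1,[0,0,0.29],0],[-1,[0,0,0.29],0]])

```text
time_s: 4.2
position: [459.3, 20.9, 79.8]
tool_rot: [[0.947, -0.322, 0.004], [-0.322, -0.947, 0.016], [-0.001, -0.016, -1.0]]
contact_force: [0.5, 0.8, 0.6]
grip_width: 0.999
```

>>> play_rows(increments=[[-1,[0.06,0,0],0],[-1,[0.12,0,0],0],[-1,[0.18,0,0],0],[-1,[0.23,0,0],0],[-1,[0.28,0,0],0],[-1,[0.33,0,0],0],[-1,[0.38,0,0],0],[-1,[0.43,0,0],0],[-1,[0.48,0,0],0],[-1,[0.52,0,0],0],[-1,[0.54,0,0],0],[-1,[0.54,0,0],0]])

```text
time_s: 5.2
position: [511.9, 2.9, 79.7]
tool_rot: [[0.947, -0.322, 0.006], [-0.322, -0.947, 0.015], [0.001, -0.016, -1.0]]
contact_force: [-0.4, -0.1, -0.4]
grip_width: 1.0
```

>>> play_rows(increments=[[-1,[0.03,0,0],0],[-1,[0.05,0,0],0],[-1,[0.06,0,0],0],[-1,[0.07,0,0],0],[-1,[0.08,0,0],0],[-1,[0.08,0,0],0]])

```text
time_s: 5.7
position: [519.6, 0.3, 79.6]
tool_rot: [[0.947, -0.322, 0.007], [-0.322, -0.947, 0.015], [0.001, -0.016, -1.0]]
contact_force: [-2.5, 0.3, -0.3]
grip_width: 0.993
```

>>> play_rows(increments=[[-1,[0.01,0,0],0],[-1,[0.02,0,0],0],[-1,[0.02,0,0],0]])

```text
time_s: 5.95
position: [522.0, -0.5, 79.6]
tool_rot: [[0.947, -0.322, 0.008], [-0.322, -0.947, 0.015], [0.002, -0.016, -1.0]]
contact_force: [-2.5, 0.6, -1.2]
grip_width: 1.0
```

>>> play_rows(increments=[[-1,[0.01,0,0],0],[-1,[0.02,0,0],0],[-1,[0.02,0,0],0]])

```text
time_s: 6.2
position: [523.7, -1.0, 79.6]
tool_rot: [[0.947, -0.322, 0.007], [-0.322, -0.946, 0.015], [0.002, -0.016, -1.0]]
contact_force: [-4.4, 1.9, 2.4]
grip_width: 1.002
```

>>> play_rows(increments=[[-1,[0.01,0,0],0],[-1,[0.02,0,0],0],[-1,[0.02,0,0],0]])

```text
time_s: 6.45
position: [524.0, -1.1, 79.6]
tool_rot: [[0.947, -0.323, 0.003], [-0.323, -0.946, 0.016], [-0.002, -0.016, -1.0]]
contact_force: [-6.9, 2.8, 5.3]
grip_width: 0.998
```

>>> play_rows(increments=[[-1,[0.01,0,0],0],[-1,[0.02,0,0],0],[-1,[0.02,0,0],0]])

```text
time_s: 6.7
position: [524.2, -1.2, 79.7]
tool_rot: [[0.946, -0.323, -0.001], [-0.323, -0.946, 0.017], [-0.006, -0.016, -1.0]]
contact_force: [-6.6, 2.6, 5.0]
grip_width: 1.0
```

>>> play_rows(increments=[[-1,[-0.1,0,0],0],[-1,[-0.2,0,0],0],[-1,[-0.2,0,-0.2],0],[-1,[-0.2,0,-0.5],0],[-1,[-0.2,0,-0.6],0],[-1,[-0.2,0,-0.6],0]])

```text
time_s: 7.2
position: [507.6, 3.9, 142.6]
tool_rot: [[0.947, -0.322, 0.008], [-0.322, -0.946, 0.016], [0.002, -0.017, -1.0]]
contact_force: [-0.5, -0.4, 0.4]
grip_width: 1.0
```

>>> play_rows(increments=[[-0.06,[0.1,0.15,0],-0.07],[-0.06,[0.25,0.3,0],-0.14],[-0.06,[0.4,0.5,0],-0.21],[-0.06,[0.6,0.7,0],-0.28],[-0.06,[0.77,0.9,0],-0.35],[-0.06,[0.77,1.0,0],-0.42],[-0.06,[0.77,1.0,0],-0.5],[-0.06,[0.77,1.0,0],-0.57],[-0.06,[0.77,1.0,0],-0.64],[-0.06,[0.77,1.0,0],-0.71],[-0.06,[0.77,1.0,0],-0.78],[-0.06,[0.77,1.0,0],-0.85]])

```text
time_s: 8.2
position: [547.8, -115.5, 139.6]
tool_rot: [[0.53, 0.848, 0.007], [0.848, -0.53, 0.016], [0.017, -0.003, -1.0]]
contact_force: [0.2, -0.4, 0.4]
grip_width: 0.529
```

>>> play_rows(increments=[[-0.06,[0,0,0],-0.07],[-0.06,[0,0,0],-0.14],[-0.06,[0,0,0],-0.16],[-0.06,[0,0,0],-0.16]])

```text
time_s: 8.53
position: [547.5, -115.5, 138.3]
tool_rot: [[0.302, 0.953, 0.006], [0.953, -0.302, 0.016], [0.017, 0.001, -1.0]]
contact_force: [-0.2, 0.5, -0.6]
grip_width: 0.53
```

>>> play_rows(increments=[[-0.06,[-0.05,-0.01,0],0.013],[-0.06,[-0.1,-0.02,0],0.013],[-0.06,[-0.1,-0.02,0.15],0.013],[-0.06,[-0.1,-0.02,0.3],0.013],[-0.06,[-0.1,-0.02,0.45],0.013],[-0.06,[-0.1,-0.02,0.51],0.013],[-0.06,[-0.1,-0.02,0.51],0.013],[-0.06,[-0.1,-0.02,0.51],0.013]])

```text
time_s: 9.2
position: [542.7, -123.9, 87.0]
tool_rot: [[0.322, 0.947, 0.006], [0.947, -0.322, 0.016], [0.017, 0.0, -1.0]]
contact_force: [0.2, 0.5, 0.1]
grip_width: 0.53
```

Run:
```python
from h import *
c=grab('wrist','pics/w3.png',None,1.56)
s=r.observe();print(s['position'],s['tool_rot'],s['contact_force'],s['time_s'])
```

```text
[ 543.14111599 -123.9282394    87.56291051] [[ 0.3217858   0.94678811  0.00679555]
 [ 0.94665778 -0.32185467  0.01576733]
 [ 0.0171155   0.00135935 -0.9998526 ]] [-0.46807811 -0.04863816 -0.73355184] 9.25
```

View pics/w3.png

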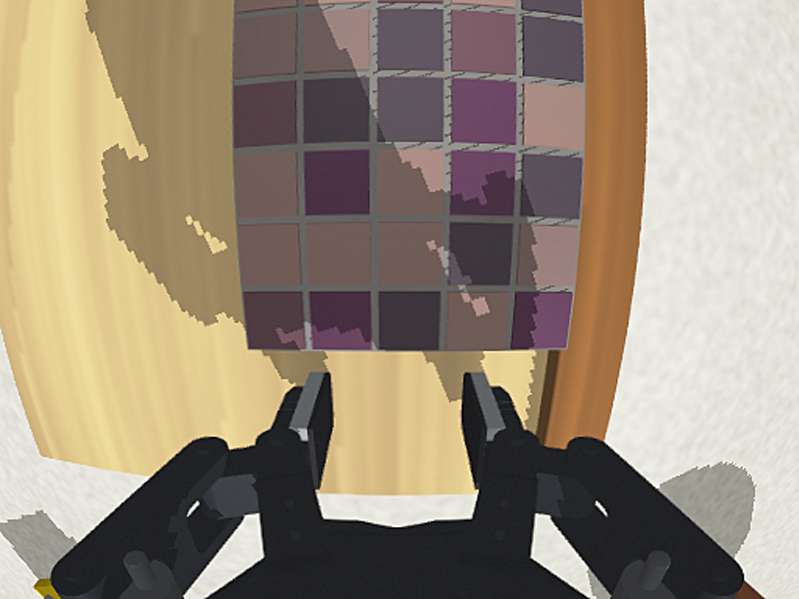

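>>> play_rows(increments=[[-0.06,[0.05,0,0],0],[-0.06,[0.1,0,0],0],[-0.06,[0.15,0,0],0],[-0.06,[0.2,0,0],0],[-0.06,[0.25,0,0],0],[-0.06,[0.3,0,0],0],[-0.06,[0.35,0,0],0],[-0.06,[0.4,0,0],0],[-0.06,[0.45,0,0],0],[-0.06,[0.49,0,0],0],[-0.06,[0.51,0,0],0],[-0.06,[0.51,0,0],0]])

```text
time_s: 10.25
position: [559.8, -75.0, 88.5]
tool_rot: [[0.322, 0.947, 0.007], [0.947, -0.322, 0.016], [0.018, 0.002, -1.0]]
contact_force: [-0.8, -3.0, 2.2]
grip_width: 0.524
```

>>> play_rows(increments=[[-0.06,[0.02,0,0],0],[-0.06,[0.03,0,0],0],[-0.06,[0.04,0,0],0],[-0.06,[0.04,0,0],0]])

```text
time_s: 10.58
position: [560.4, -73.0, 88.5]
tool_rot: [[0.32, 0.947, 0.005], [0.947, -0.32, 0.013], [0.014, 0.001, -1.0]]
contact_force: [-3.1, -10.6, 3.7]
grip_width: 0.531
```

>>> play_rows(increments=[[-0.06,[0.01,0,0],0],[-0.06,[0.02,0,0],0],[-0.06,[0.03,0,0],0],[-0.06,[0.03,0,0],0]])

```text
time_s: 10.92
position: [560.6, -72.6, 88.5]
tool_rot: [[0.319, 0.948, 0.004], [0.948, -0.319, 0.008], [0.009, 0.001, -1.0]]
contact_force: [-4.4, -12.4, 4.1]
grip_width: 0.534
```

>>> play_rows(increments=[[-0.06,[0.01,0,0],0],[-0.06,[0.02,0,0],0],[-0.06,[0.02,0,0],0]])

```text
time_s: 11.17
position: [560.6, -72.5, 88.5]
tool_rot: [[0.319, 0.948, 0.002], [0.948, -0.319, 0.005], [0.006, 0.0, -1.0]]
contact_force: [-3.1, -10.2, 3.8]
grip_width: 0.536
```

>>> play_rows(increments=[[-0.06,[-0.1,0,0],0],[-0.06,[-0.25,0,0],0],[-0.06,[-0.35,0,-0.1],0],[-0.06,[-0.4,0,-0.4],0],[-0.06,[-0.4,0,-0.7],0],[-0.06,[-0.4,0,-1.0],0],[-0.06,[-0.4,0,-1.0],0],[-0.06,[-0.4,0,-1.0],0]])

```text
time_s: 11.83
position: [548.6, -111.0, 190.7]
tool_rot: [[0.319, 0.948, 0.007], [0.948, -0.319, 0.005], [0.007, 0.005, -1.0]]
contact_force: [-1.1, -0.6, 0.2]
grip_width: 0.533
```

Run:
```python
from h import *
c=grab('wrist','pics/w4.png',None,1.56)
s=r.observe();print(s['position'],s['tool_rot'],s['contact_force'],s['time_s'])
```

```text
[ 547.56159277 -110.62352196  189.01127869] [[ 0.31930876  0.94764462  0.00340369]
 [ 0.94762754 -0.31932402  0.00584922]
 [ 0.00662986  0.00135773 -0.9999771 ]] [-0.3353028   0.28008168  0.08563633] 11.8833
```

View pics/w4.png

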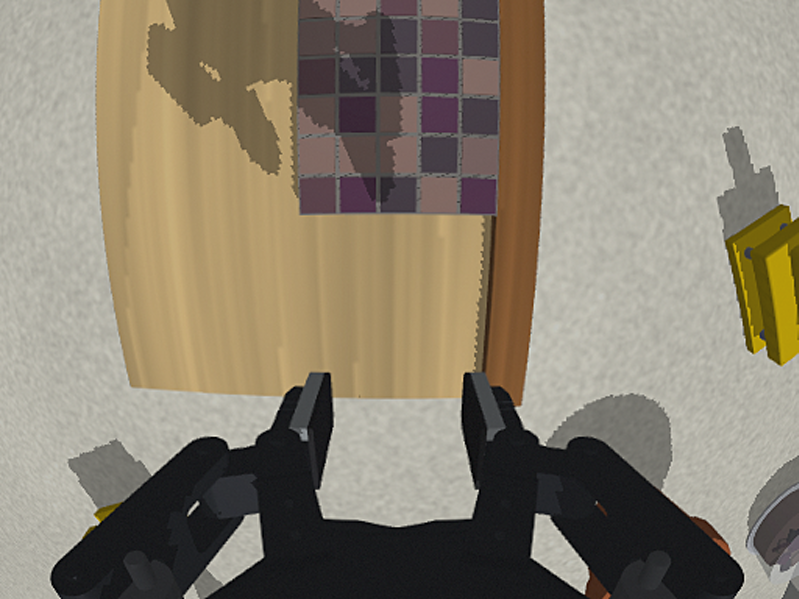

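Run:
```python
from h import *
c=np.load('pics/w4.npz')
p=pts(c,[(300,214),(497,214)],32);b=pts(c,[(132,387),(360,397)],12);f=pts(c,[(521,405)],24)
print(p,ang(*p),b,ang(*b),f)
ex=np.array([.9466,-.3223]);ey=np.array([.3223,.9466]);
for q in (*p,*b,*f):print((q-[522.8,-12])@ex,(q-[522.8,-12])@ey)
s=r.observe()
c=np.load('pics/w1.npz')
```

```text
[[519.87730966 -44.65019769]
 [613.39727456 -76.18387955]] (np.float64(-18.63), np.float64(98.7)) [[ 357.0753217  -109.9970787 ]
 [ 507.97122645 -161.00136681]] (np.float64(-18.68), np.float64(159.3)) [[ 600.35783871 -192.60105023]]
7.756540042351586 -31.84866022487269
106.44584447950467 -31.556958790393196
-125.29052201897879 -146.1770985112475
33.98622347829196 -145.82400753861327
131.62396861070948 -145.96006273317184
```

>>> play_rows(increments=[[-1,[-0.1,0,-0.15],0],[-1,[-0.3,-0.05,-0.3],0],[-1,[-0.5,-0.1,-0.4],0],[-1,[-0.75,-0.15,-0.5],0],[-1,[-0.95,-0.15,-0.5],0],[-1,[-0.95,-0.15,-0.5],0],[-1,[-0.95,-0.15,-0.5],0]])

```text
time_s: 12.47
position: [501.9, -196.2, 237.0]
tool_rot: [[0.321, 0.947, 0.001], [0.947, -0.321, 0.008], [0.008, -0.002, -1.0]]
contact_force: [0.5, 0.4, -0.9]
grip_width: 1.001
```

>>> play_rows(increments=[[-1,[-0.2,-0.03,0],0],[-1,[-0.45,-0.07,0],0],[-1,[-0.7,-0.1,0],0],[-1,[-0.9,-0.12,0],0],[-1,[-0.95,-0.12,0],0],[-1,[-0.95,-0.12,0],0]])

```text
time_s: 12.97
position: [459.9, -282.2, 235.1]
tool_rot: [[0.323, 0.946, -0.0], [0.946, -0.323, 0.01], [0.01, -0.003, -1.0]]
contact_force: [0.4, 0.4, 0.4]
grip_width: 0.999
```

>>> play_rows(increments=[[-1,[-0.2,-0.03,0],0.07],[-1,[-0.45,-0.07,0],0.14],[-1,[-0.7,-0.09,0],0.21],[-1,[-0.8,-0.09,0],0.28],[-1,[-0.8,-0.09,0],0.35],[-1,[-0.8,-0.09,0],0.42],[-1,[-0.8,-0.09,0],0.49],[-1,[-0.8,-0.09,0],0.56],[-1,[-0.8,-0.09,0],0.63],[-1,[-0.8,-0.09,0],0.7],[-1,[-0.8,-0.09,0],0.77],[-1,[-0.8,-0.09,0],0.84]])

```text
time_s: 13.97
position: [426.5, -352.9, 233.7]
tool_rot: [[0.997, -0.081, -0.0], [-0.081, -0.997, 0.013], [-0.001, -0.013, -1.0]]
contact_force: [-1.3, 0.2, 0.2]
grip_width: 1.0
```

>>> play_rows(increments=[[-1,[0,0,0],0.07],[-1,[0,0,0],0.14],[-1,[0,0,0],0.17],[-1,[0,0,0],0.17],[-1,[0,0,0],0.17]])

```text
time_s: 14.38
position: [427.2, -351.5, 233.2]
tool_rot: [[0.941, -0.339, -0.001], [-0.339, -0.941, 0.014], [-0.005, -0.013, -1.0]]
contact_force: [-0.2, -0.4, -0.0]
grip_width: 1.001
```

Run:
```python
from h import *
c=grab('wrist','pics/w5.png',None,1.56)
s=r.observe();print(s['position'],s['tool_rot'],s['contact_force'],s['time_s'])
```

```text
[ 427.09672487 -351.77978042  233.33214007] [[ 9.40829330e-01 -3.38880329e-01 -5.43147739e-04]
 [-3.38840222e-01 -9.40740356e-01  1.39601665e-02]
 [-5.24178681e-03 -1.29500938e-02 -9.99902405e-01]] [ 0.91675893 -0.85187584 -0.14378494] 14.4333
```

View pics/w5.png

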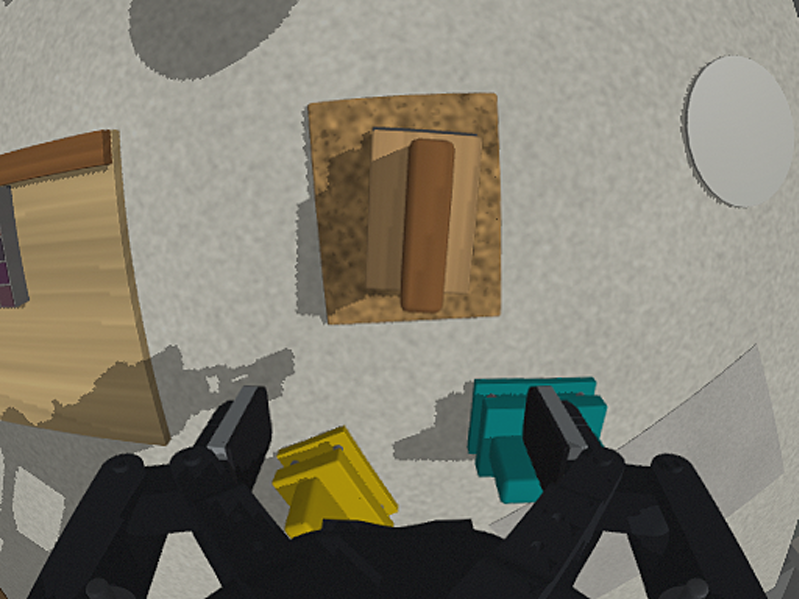

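Run:
```python
from h import *
c=np.load('pics/w5.npz')
h=pts(c,[(410,141),(454,141),(442,310),(402,310)],102);print(h.round(1),h.mean(0).round(1));
for i in range(4):print(ang(h[i],h[(i+1)%4]))
b=pts(c,[(373,130),(476,136)],50);print(ang(*b))
p=pts(c,[(308,103),(497,94),(500,318),(329,324)],8);print(p.round(1),p.mean(0).round(1))
for i in range(4):print(ang(p[i],p[(i+1)%4]))
d=h.mean(0)-c['pos'][:2];print(d,(d@c['rot'][:2,:2]).round(1))
```

```text
[[ 506.3 -382.6]
 [ 500.3 -400.3]
 [ 429.9 -371.2]
 [ 436.1 -353.9]] [ 468.2 -377. ]
(np.float64(-108.82), np.float64(18.7))
(np.float64(157.55), np.float64(76.1))
(np.float64(70.46), np.float64(18.4))
(np.float64(-22.22), np.float64(75.9))
(np.float64(-112.41), np.float64(55.2))
[[ 553.6 -333. ]
 [ 519.3 -446.3]
 [ 376.5 -403.7]
 [ 411.6 -291.5]] [ 465.3 -368.6]
(np.float64(-106.86), np.float64(118.5))
(np.float64(163.37), np.float64(149.0))
(np.float64(72.61), np.float64(117.6))
(np.float64(-16.28), np.float64(147.9))
[ 40.95532497 -25.50040743] [47.2 10.1]
```

>>> play_rows(increments=[[-1,[0.15,0.03,0],0.01],[-1,[0.3,0.06,0],0.02],[-1,[0.46,0.1,0],0.028],[-1,[0.46,0.1,0.15],0.028],[-1,[0.46,0.1,0.35],0.028],[-1,[0.46,0.1,0.6],0.028],[-1,[0.46,0.1,0.85],0.028],[-1,[0.46,0.1,1.0],0.028],[-1,[0.46,0.1,1.0],0.028],[-1,[0.46,0.1,1.0],0.028]])

```text
time_s: 15.27
position: [466.9, -374.8, 132.3]
tool_rot: [[0.925, -0.379, -0.002], [-0.379, -0.925, 0.016], [-0.008, -0.014, -1.0]]
contact_force: [0.3, -1.2, -0.3]
grip_width: 0.997
```

Run:
```python
from h import *
c=grab('wrist','pics/w6.png',None,1.56)
s=r.observe();print(s['position'],s['tool_rot'],s['contact_force'],s['time_s'])
```

```text
[ 467.45513575 -375.42335538  133.41414156] [[ 9.25286189e-01 -3.79269652e-01 -9.48017311e-06]
 [-3.79233928e-01 -9.25199376e-01  1.37018905e-02]
 [-5.20548229e-03 -1.26745748e-02 -9.99906125e-01]] [ 0.20219423  0.02204523 -0.32146017] 15.3167
```

View pics/w6.png

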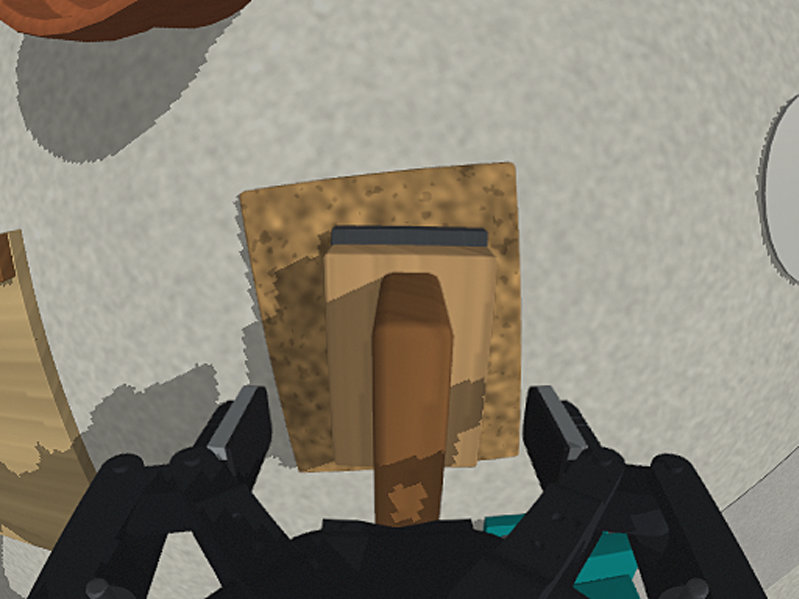

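>>> play_rows(increments=[[-1,[0,0.03,0.03],0],[-1,[0,0.03,0.03],0],[-0.3,[0,0.03,0.03],0],[0.2,[0,0.03,0.03],0],[0.5,[0,0.03,0.03],0],[1,[0,0.03,0.03],0],[1,[0,0.03,0.03],0],[1,[0,0.03,0.03],0],[1,[0,0.03,0.03],0],[1,[0,0.03,0.03],0]], squeeze=60)

```text
time_s: 16.15
position: [466.3, -378.2, 130.4]
tool_rot: [[0.925, -0.379, 0.0], [-0.379, -0.925, 0.014], [-0.005, -0.013, -1.0]]
contact_force: [0.3, 0.5, 0.1]
grip_width: 0.228
```

>>> play_rows(increments=[[1,[0,0,-0.1],0],[1,[0,0,-0.25],0],[1,[0,0,-0.45],0],[1,[0,0,-0.6],0],[1,[0,0,-0.7],0],[1,[0,0,-0.7],0],[1,[0,0,-0.7],0]])

```text
time_s: 16.73
position: [466.3, -379.1, 200.6]
tool_rot: [[0.925, -0.379, 0.0], [-0.379, -0.925, 0.013], [-0.005, -0.012, -1.0]]
contact_force: [-0.1, -0.3, -1.8]
grip_width: 0.229
```

>>> play_rows(increments=[[1,[0,0,-0.2],0],[1,[0,-0.1,-0.4],-0.01],[1,[-0.02,-0.3,-0.4],-0.02],[1,[-0.04,-0.5,-0.4],-0.03],[1,[-0.06,-0.75,-0.4],-0.04],[1,[-0.08,-0.95,-0.4],-0.04],[1,[-0.08,-0.95,-0.4],-0.04],[1,[-0.08,-0.95,-0.4],-0.04]])

```text
time_s: 17.4
position: [494.5, -287.4, 240.6]
tool_rot: [[0.948, -0.318, -0.002], [-0.318, -0.948, 0.015], [-0.007, -0.013, -1.0]]
contact_force: [-0.5, -0.6, -2.7]
grip_width: 0.229
```

>>> play_rows(increments=[[1,[-0.02,-0.2,0],0],[1,[-0.04,-0.4,0],0],[1,[-0.06,-0.65,0],0],[1,[-0.08,-0.85,0],0],[1,[-0.08,-0.95,0],0],[1,[-0.08,-0.95,0],0],[1,[-0.08,-0.95,0],0]])

```text
time_s: 17.98
position: [517.1, -195.7, 241.5]
tool_rot: [[0.948, -0.318, -0.003], [-0.318, -0.948, 0.013], [-0.007, -0.012, -1.0]]
contact_force: [0.6, -0.5, -3.1]
grip_width: 0.225
```

>>> play_rows(increments=[[1,[0,-0.2,0],0],[1,[0,-0.4,0],0],[1,[0,-0.65,0],0],[1,[0,-0.85,0],0],[1,[0,-0.95,0],0],[1,[0,-0.95,0],0],[1,[0,-0.95,0],0]])

```text
time_s: 18.57
position: [547.3, -106.8, 242.5]
tool_rot: [[0.948, -0.317, -0.003], [-0.317, -0.948, 0.012], [-0.007, -0.01, -1.0]]
contact_force: [-0.0, -0.4, -2.6]
grip_width: 0.229
```

>>> play_rows(increments=[[1,[0.01,-0.2,0],0],[1,[0.02,-0.4,0],0],[1,[0.03,-0.6,0.1],0],[1,[0.03,-0.75,0.25],0],[1,[0.03,-0.8,0.45],0],[1,[0.03,-0.8,0.6],0],[1,[0.03,-0.8,0.7],0],[1,[0.03,-0.8,0.74],0],[1,[0.03,-0.8,0.74],0],[1,[0.03,-0.8,0.74],0]])

```text
time_s: 19.4
position: [575.7, -32.0, 169.7]
tool_rot: [[0.948, -0.318, -0.003], [-0.318, -0.948, 0.011], [-0.006, -0.01, -1.0]]
contact_force: [-0.0, 0.3, -1.9]
grip_width: 0.226
```

Run:
```python
from h import *
c=grab('wrist','pics/w7.png',None,1.56)
s=r.observe();print(s['position'],s['tool_rot'],s['contact_force'],s['time_s'])
```

```text
[575.91763105 -31.86657824 170.16988107] [[ 0.94799273 -0.31828851 -0.00148346]
 [-0.31825299 -0.94793928  0.01123161]
 [-0.00498112 -0.01017537 -0.99993582]] [-0.75557594 -0.6185191  -2.3835641 ] 19.45
```

View pics/w7.png

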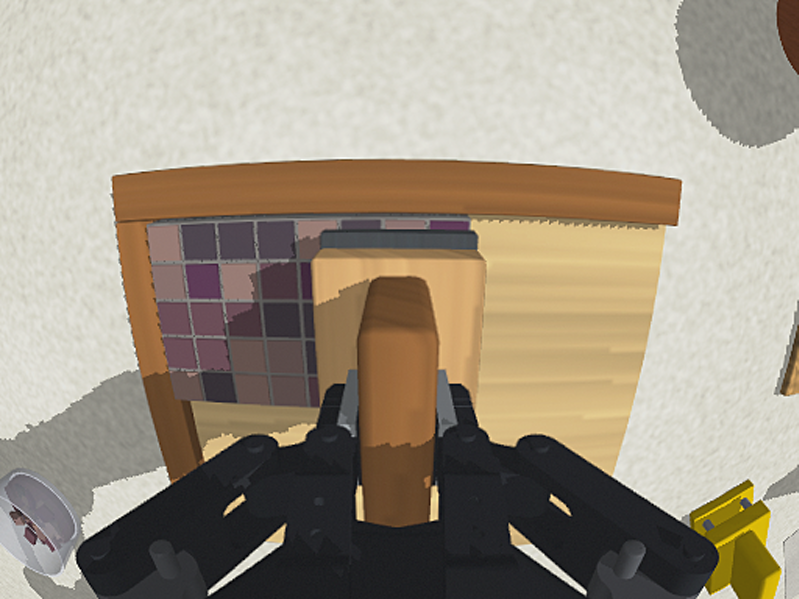

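>>> play_rows(increments=[[1,[0,-0.02,0.05],0],[1,[0,-0.04,0.1],0],[1,[0,-0.04,0.15],0],[1,[0,-0.04,0.15],0],[1,[0,-0.04,0.15],0]])

```text
time_s: 19.87
position: [577.2, -27.7, 155.1]
tool_rot: [[0.948, -0.318, -0.002], [-0.318, -0.948, 0.011], [-0.005, -0.01, -1.0]]
contact_force: [-0.1, 0.2, -2.9]
grip_width: 0.226
```

>>> play_rows(increments=[[1,[0,0,0.015],0],[1,[0,0,0.03],0],[1,[0,0,0.045],0],[1,[0,0,0.045],0],[1,[0,0,0.045],0]])

```text
time_s: 20.28
position: [577.2, -27.7, 150.9]
tool_rot: [[0.948, -0.318, -0.001], [-0.318, -0.948, 0.011], [-0.005, -0.01, -1.0]]
contact_force: [-0.1, -0.3, 3.0]
grip_width: 0.224
```

>>> play_rows(increments=[[1,[0,0,0.01],0],[1,[0,0,0.02],0],[1,[0,0,0.02],0],[1,[0,0,0.02],0],[1,[0,0,0.02],0]])

```text
time_s: 20.7
position: [577.2, -27.7, 149.1]
tool_rot: [[0.948, -0.318, -0.001], [-0.318, -0.948, 0.011], [-0.005, -0.01, -1.0]]
contact_force: [-0.3, 0.4, 3.5]
grip_width: 0.228
```

Run:
```python
from h import *
s=r.observe();print(s['position'],s['contact_force'],s['moment'])
```

```text
[577.23073764 -27.71633677 149.08551383] [-0.33229166  0.35456302  3.46029679] [-0.12151534  0.27514953  0.00689595]
```

>>> play_rows(increments=[[1,[0,-0.03,0.01],0],[1,[0,-0.07,0.012],0],[1,[0,-0.11,0.012],0],[1,[0,-0.15,0.012],0],[1,[0,-0.19,0.013],0],[1,[0,-0.23,0.013],0],[1,[0,-0.27,0.014],0],[1,[0,-0.31,0.014],0],[1,[0,-0.35,0.014],0],[1,[0,-0.39,0.015],0],[1,[0,-0.43,0.015],0],[1,[0,-0.47,0.015],0]])

```text
time_s: 21.7
position: [592.2, 17.3, 148.1]
tool_rot: [[0.948, -0.318, -0.001], [-0.318, -0.948, 0.011], [-0.005, -0.01, -1.0]]
contact_force: [-2.0, -3.3, 4.0]
grip_width: 0.229
```

>>> play_rows(increments=[[1,[0,-0.04,0.003],0],[1,[0,-0.08,0.005],0],[1,[0,-0.12,0.005],0],[1,[0,-0.16,0.006],0],[1,[0,-0.2,0.006],0],[1,[0,-0.24,0.006],0],[1,[0,-0.28,0.007],0],[1,[0,-0.32,0.007],0],[1,[0,-0.36,0.007],0],[1,[0,-0.4,0.008],0],[1,[0,-0.43,0.008],0],[1,[0,-0.45,0.008],0]])

```text
time_s: 22.7
position: [606.6, 60.4, 147.7]
tool_rot: [[0.948, -0.318, -0.001], [-0.318, -0.948, 0.011], [-0.005, -0.01, -1.0]]
contact_force: [-1.6, -3.8, 4.9]
grip_width: 0.224
```

>>> play_rows(increments=[[1,[0,-0.02,0],0],[1,[0,-0.02,0],0],[1,[0,-0.02,0],0],[1,[0,-0.02,0],0]])

```text
time_s: 23.03
position: [607.4, 62.7, 147.7]
tool_rot: [[0.948, -0.318, -0.001], [-0.318, -0.948, 0.012], [-0.005, -0.011, -1.0]]
contact_force: [-1.2, -2.3, 4.5]
grip_width: 0.232
```

>>> play_rows(increments=[[1,[0,0,-0.06],0],[1,[0,0,-0.15],0],[1,[0,0,-0.3],0],[1,[0,0,-0.5],0],[1,[0,0,-0.75],0],[1,[0,0,-0.95],0],[1,[0,0,-0.95],0],[1,[0,0,-0.95],0]])

```text
time_s: 23.7
position: [607.6, 62.2, 243.2]
tool_rot: [[0.948, -0.318, 0.0], [-0.318, -0.948, 0.014], [-0.004, -0.013, -1.0]]
contact_force: [0.2, 0.2, -4.0]
grip_width: 0.225
```

>>> play_rows(increments=[[1,[0,0.2,0],0],[1,[0,0.4,0],0],[1,[0,0.65,0],0],[1,[0,0.85,0],0],[1,[0,0.95,0],0],[1,[0,0.95,0],0],[1,[0,0.95,0],0]])

```text
time_s: 24.28
position: [577.0, -27.4, 240.7]
tool_rot: [[0.948, -0.32, -0.001], [-0.319, -0.947, 0.016], [-0.006, -0.014, -1.0]]
contact_force: [-0.2, -0.0, -2.8]
grip_width: 0.224
```

>>> play_rows(increments=[[1,[0,0.2,0],0],[1,[0,0.4,0],0],[1,[0,0.65,0],0],[1,[0,0.85,0],0],[1,[0,0.95,0],0],[1,[0,0.95,0],0],[1,[0,0.95,0],0]])

```text
time_s: 24.87
position: [547.1, -116.5, 239.2]
tool_rot: [[0.947, -0.32, -0.001], [-0.32, -0.947, 0.017], [-0.007, -0.016, -1.0]]
contact_force: [0.3, 0.6, -2.6]
grip_width: 0.228
```

>>> play_rows(increments=[[1,[0,0.2,0],0],[1,[0,0.4,0],0],[1,[0,0.65,0],0],[1,[0,0.85,0],0],[1,[0,0.95,0],0],[1,[0,0.95,0],0],[1,[0,0.95,0],0]])

```text
time_s: 25.45
position: [517.2, -205.4, 237.6]
tool_rot: [[0.947, -0.32, -0.001], [-0.32, -0.947, 0.019], [-0.007, -0.018, -1.0]]
contact_force: [0.3, -0.0, -2.5]
grip_width: 0.224
```

>>> play_rows(increments=[[1,[0,0.2,0],0],[1,[0,0.4,0],0],[1,[0,0.65,0],0],[1,[0,0.85,0],0],[1,[0,0.95,0],0],[1,[0,0.95,0],0],[1,[0,0.95,0],0]])

```text
time_s: 26.03
position: [487.2, -294.2, 235.8]
tool_rot: [[0.947, -0.321, -0.0], [-0.321, -0.947, 0.021], [-0.007, -0.02, -1.0]]
contact_force: [-0.6, 0.6, -3.1]
grip_width: 0.226
```

>>> play_rows(increments=[[1,[0.01,0.2,0],0],[1,[0.02,0.4,0],0],[1,[0.04,0.6,0],0],[1,[0.05,0.75,0],0],[1,[0.05,0.82,0.1],0],[1,[0.05,0.82,0.3],0],[1,[0.05,0.82,0.5],0],[1,[0.05,0.82,0.7],0],[1,[0.05,0.82,0.85],0],[1,[0.05,0.82,0.93],0],[1,[0.05,0.82,0.95],0],[1,[0.05,0.82,0.95],0]])

```text
time_s: 27.03
position: [465.8, -370.6, 138.5]
tool_rot: [[0.947, -0.32, -0.001], [-0.32, -0.947, 0.022], [-0.008, -0.021, -1.0]]
contact_force: [-0.5, 0.4, -2.6]
grip_width: 0.225
```

Run:
```python
from h import *
c=grab('wrist','pics/w8.png',None,1.56)
s=r.observe();print(s['position'],s['tool_rot'],s['contact_force'],s['time_s'])
```

```text
[ 466.13116725 -371.20968016  139.414879  ] [[ 9.47314258e-01 -3.20305374e-01  4.04223838e-04]
 [-3.20244296e-01 -9.47107414e-01  2.07638220e-02]
 [-6.26792039e-03 -1.97993151e-02 -9.99784327e-01]] [-0.99084253 -0.60566561 -3.18810012] 27.0833
```

View pics/w8.png

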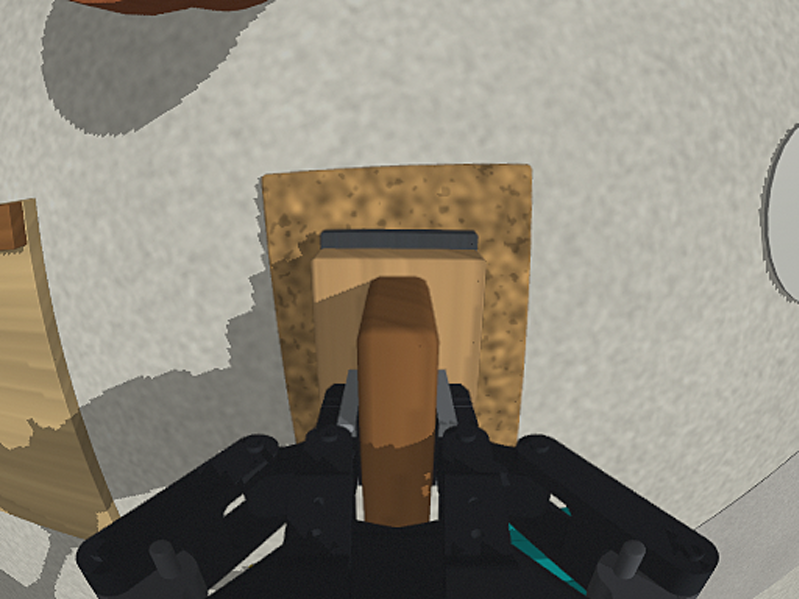

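>>> play_rows(increments=[[1,[0,0,0.02],0],[1,[0,0,0.04],0],[1,[0,0,0.06],0],[1,[0,0,0.08],0],[1,[0,0,0.08],0],[1,[0,0,0.08],0]])

```text
time_s: 27.58
position: [466.1, -371.0, 131.4]
tool_rot: [[0.947, -0.32, 0.0], [-0.32, -0.947, 0.021], [-0.006, -0.02, -1.0]]
contact_force: [-0.9, -0.3, -2.7]
grip_width: 0.226
```

>>> play_rows(increments=[[1,[0,0,0.01],0],[1,[0,0,0.015],0],[1,[0,0,0.015],0],[1,[0,0,0.015],0]])

```text
time_s: 27.92
position: [466.1, -371.1, 130.3]
tool_rot: [[0.947, -0.32, 0.001], [-0.32, -0.947, 0.021], [-0.006, -0.02, -1.0]]
contact_force: [-0.6, 0.8, 0.6]
grip_width: 0.224
```

>>> play_rows(increments=[[0.5,[0,0,0],0],[0.4,[0,0,0],0],[0.3,[0,0,0],0],[0,[0,0,0],0],[-0.5,[0,0,0],0],[-1,[0,0,0],0],[-1,[0,0,0],0],[-1,[0,0,0],0],[-1,[0,0,0],0],[-1,[0,0,0],0]], squeeze=20)

```text
time_s: 28.75
position: [466.1, -371.1, 130.3]
tool_rot: [[0.947, -0.32, 0.001], [-0.32, -0.947, 0.021], [-0.006, -0.02, -1.0]]
contact_force: [-0.5, 0.0, -0.0]
grip_width: 0.997
```

>>> play_rows(increments=[[-1,[0,0,-0.1],0],[-1,[0,0,-0.3],0],[-1,[0,0,-0.55],0],[-1,[0,0,-0.8],0],[-1,[0,0,-1.0],0],[-1,[0,0,-1.0],0],[-1,[0,0,-1.0],0]])

```text
time_s: 29.33
position: [466.5, -373.6, 232.1]
tool_rot: [[0.947, -0.32, 0.003], [-0.32, -0.947, 0.018], [-0.003, -0.018, -1.0]]
contact_force: [0.4, 0.1, -0.6]
grip_width: 0.998
```

>>> play_rows(increments=[[-1,[-0.1,0,-0.15],0],[-1,[-0.25,0,-0.3],0],[-1,[-0.4,0,-0.5],0],[-1,[-0.5,0,-0.7],0],[-1,[-0.6,0,-0.8],0],[-1,[-0.6,0,-0.8],0],[-1,[-0.6,0,-0.8],0],[-1,[-0.6,0,-0.8],0]])

```text
time_s: 30.0
position: [409.4, -355.5, 310.7]
tool_rot: [[0.947, -0.32, 0.002], [-0.32, -0.947, 0.02], [-0.004, -0.019, -1.0]]
contact_force: [-0.4, -0.1, 0.6]
grip_width: 1.001
```

Run:
```python
from h import *
c=grab('wrist','pics/w9.png',None,1.56)
s=r.observe();print(s['position'],s['tool_rot'],s['contact_force'],s['time_s'])
```

```text
[ 409.46265338 -355.57534974  310.56003742] [[ 0.94729668 -0.32035311  0.00169876]
 [-0.32032198 -0.94709889  0.01993823]
 [-0.00477838 -0.01943157 -0.99979977]] [0.69622203 0.31453979 0.82292411] 30.05
```

View pics/w9.png

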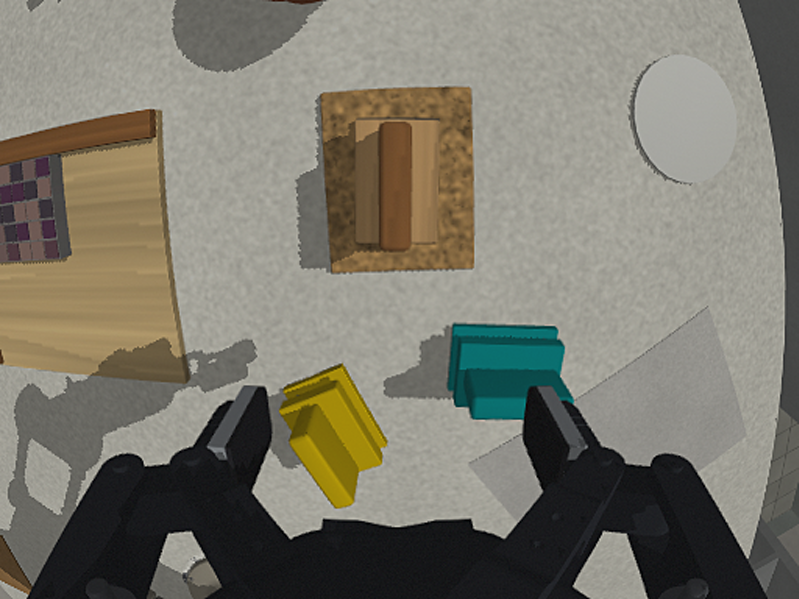

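The block stands upright in the middle of the pad: handle at (395,185), pad from (320,90) to (474,270). One last check of the panel in the top view.

```bash
python3 - <<'E'
from h import *
c=grab('top','pics/t2.png',(185,130,405,250),3.6)
E
python3 - <<'E'
from h import *
c=np.load('pics/t2.npz');ex=np.array([.9466,-.3223]);ey=np.array([.3223,.9466])
K,R,t=c['mtx'],c['R'],c['t'].ravel()
def px(bx,by,z=28):
    X=R@np.r_[np.array([522.8,-12])+bx*ex+by*ey,z]+t;p=K@X;return p[:2]/p[2]
def prof(f,rng):
    for v in rng:
        col=np.mean([cv2.getRectSubPix(np.ascontiguousarray(c['image']),(1,1),tuple(map(float,px(*f(v,o)))))[0,0] for o in range(-30,31,5)],axis=0);print(v,col.round().astype(int))
print('x');prof(lambda v,o:(v,45+o),range(90,124,3))
print('y');prof(lambda v,o:(55+o,v),range(108,146,3))
print('open wood',c['image'][tuple(np.round(px(-50,0)[::-1]).astype(int))])
E
```

```text
x
90 [79 70 69]
93 [78 69 69]
96 [78 69 69]
99 [79 70 69]
102 [80 70 70]
105 [84 72 69]
108 [91 73 64]
111 [96 74 60]
114 [99 75 59]
117 [100  76  60]
120 [99 75 60]
123 [98 75 60]
y
108 [83 72 72]
111 [86 74 73]
114 [86 73 73]
117 [85 72 72]
120 [86 73 73]
123 [86 73 72]
126 [85 71 68]
129 [88 72 63]
132 [98 75 61]
135 [105  79  62]
138 [106  79  62]
141 [104  79  61]
144 [104  79  62]
open wood [147 127 101]
```

The panel colour runs straight into the batten colour on both sides, with no strip of light wood in between. It is flush, so I'm handing in.

```bash
python3 -c "
from cell import r
print(r.close_job())"
```

```text
the job is handed in; nothing more can be done
None
```

The job is handed in. It took about 30 s of robot time, and no verdict was reported.

- **Panel:** I pushed it against the long batten, then against the end batten, with two fingers each time. It stopped firmly both times. Its open end then measured 114 mm from the board's end (115 expected) and was square to it within about 0.1°.
- **Stroke:** I gripped the block by its handle and set it across the panel at the open end, about 42 mm from the middle. I pressed it to about half its sole travel. The stroke to the batten end, about 50 mm past the middle, was made in three move calls without lifting. At the end of each call the force on the panel read about 6 to 7.5 N. I lifted only at the batten end.
- **Return:** The block went back onto the cork pad and the last wrist picture shows it upright, in the middle and clear of the gripper.
- **Last checks:** The final top-camera picture could not be viewed because the 12-picture limit was reached. I checked its pixel colours instead and found no gap between panel and battens; at about 2 mm per pixel, this is a coarse check. The tub, pot and glue bottle were never approached, but I did not measure them again.
- **Disagreement:** Camera and tool estimates of the board's position differed by about 3 mm, within what the stroke allowed.

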